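Load the welding press and shut its guard

TASK

Load the bench welding press with pushes of the fingertips: push the loaded shuttle tray by its upright bar until it is fully home in the press, then push the clear guard by its steel flange until it is fully shut across the mouth. Grip and lift nothing: the case rides along untouched and seated in the tray's nest, and the spare case, tape roll and screwdriver stay where they lie.

Things in the scene. Friction and masses are not known exactly. Their poses are not given: they have to be found in the camera images.
- press: Fixed bench press, grey with orange fascia, 300 wide (its x), 260 deep (y), 360 high. Origin on the table below the mouth's middle, in the housing's front face (y 0). +y points into the press, +x along the mouth. Mouth 160 wide, up to 140 mm. A bed 170 wide, 20 high runs out to y -400. Guard rail at y -56 to -44, x -265 to 115, top 149 mm over the table. Place and yaw vary.
- shuttle (a joint): Travel (m) of the shuttle tray along the press's +y: 0 fully out, 0.17 fully home at its stop; starts fully out. Aluminium plate 140 wide (press x), 350 long (press y), top 34 mm above the table. About 3 N dry friction plus 12 N per m/s damping, no spring: it stays where it is left.
- shuttle_push (a point): Centre of the outer face of the shuttle's upright steel bar: the face to push, towards the press's +y. It looks along the press's -y and is 120 wide (press x); the bar is 14 thick, its top 80 mm above the table. This point is 65 mm above the table, at x 0, y -370 mm in the press frame when fully out. Axes parallel to the press's.
- shuttle_nest (a point): Middle of the nest floor on the shuttle, 280 mm along +y from the bar's outer face, on the plate's top. The nest is a black rim 8 high, 96 (x) by 71 (y) inside. Axes parallel to the press's.
- guard (a joint): Travel (m) of the guard along the press's +x: 0 fully open, 0.17 fully shut across the mouth; starts at 0 to 0.03. Clear panel in an aluminium frame, 180 wide (press x), 6 thick, 48 to 135 mm above the table, 63 mm in front of the housing. About 2.5 N dry friction plus 10 N per m/s damping, no spring: it stays where it is left.
- guard_push (a point): Middle of the push face of the guard's steel flange, which looks along the press's -x: push towards +x. The flange is 6 thick, stands 53 mm out from the panel towards the press's -y, 53 to 135 mm above the table. This point is 110 mm above the table, 33 mm out from the panel, at x -105, y -99 mm in the press frame when fully open. Axes parallel to the press's.
- case: Loose black case with a white top, 90 x 65 x 30 high, 120 g, lying in the shuttle's nest. Origin at the centre of its underside, z up.
- spare_case: A second such case, 90 x 65 x 30, on the table aside: a bystander. Origin at the centre of its underside.
- tape_roll: Cardboard ring, 84 outside diameter, 36 high, lying on the table: a bystander. Origin at the centre of its underside.
- screwdriver: Screwdriver 190 long lying on the table: a bystander. It lies along its own x, handle to -x; origin near its middle.
Not all that is in view belongs to the job. Leave any orange or red look-alike of the case alone.

How it is judged:
By the outcome, as a careful person would: the job done as asked, in the order asked, and still so for the second after the job is handed in, with the robot touching nothing.
It also fails if it takes over 54 s, if anything falls off the work surface, if the arm or the gripper's body presses on something with over 40 N, if the wrist force passes 120 N, or if a joint passes its speed limit or range.

ROBOT

A 6-joint arm with a two-finger parallel gripper is mounted at the origin on the work surface. World frame = base frame: x ahead of the robot, y to its left, z up, the work surface at z = 0. Lengths are in mm, angles in rad, forces in N, time in s.
With the tool pointing down it reaches from about 350 to 775 mm from the base axis. Payload 7.3 kg.
Tool frame: the origin (TCP) lies at the very end of the fingers, on their centre line; the grasp point (between the pads) lies 19 mm behind it; x points along the fingers, z is the direction in which the jaws open and shut, and the axes are right-handed (so a half turn about x gives the same grasp; the last joint's range is limited). The gripper opens to 92 mm and grips with 3 to 60 N. Pads are 19 mm wide; open, the fingers measure 130 mm over their backs; the gripper's body (75 mm by 190 mm) begins 47 mm behind the grasp point.
Start: joints at [-1.322, 0.342, 1.524, -0, 1.275, -0.146], TCP at [201.951, -484.624, 226.741] pointing down, gripper open.
Joint ranges: [-2.53, 2.53], [-0.77, 2.02], [0.04, 2.7], [-1, 4.14], [0.28, 2.66], [-3.11, 3.11]. Speed limits (rad/s): [2.57, 2.57, 3.14, 3.14, 3.14, 3.14].

INTERFACE

Orientations are given as [roll, pitch, yaw] about the fixed x, y, z axes, in that order (R = Rz(yaw) Ry(pitch) Rx(roll)).
In Python, from plant import * gives the robot as it stands.
- The arm moves only by the tool carry_out, never from a script. Its argument "rows" is a list of rows, each a list of 4 numbers: the shift along the world's x, y, z in mm, then the turn about the world's z in degrees. In form: [[x, y, z, twist], ...]. A call has 1 to 20 rows; each row is the pose to reach, as a shift and turn from the pose measured when the call began; what a row does not reach only later rows make up. A row lasts 1/12 s, in which the tool goes at most 41.7 mm and 7.16 degrees, less where a joint would pass 70% of its speed; a pose out of reach is approached as far as the arm can. A call with a gripper value outside its range is refused whole. "hand" is the finger opening in mm, from 0 to 91.8, set as the call begins (left out, the last holds). The fingers move at their own pace and stop on an object; the grip force is fixed at half the most. Time passes only in rows, so rows that repeat a pose let the fingers close. It gives the time, the measured TCP pose, the force and the opening at its end, in the units of the state.
- get_obs(): the state, without advancing time (a new reading comes with each control period).
- capture(name): name is "scene" or "top" or "wrist"; returns the picture (480x640x3 uint8, red, green, blue); there is no depth.
- camera_info(name): a dict with "camera_matrix" (3x3 intrinsics, pixels), "pose" (4x4, takes a point from camera to world coordinates); the wrist camera has in their place "mount" (4x4, takes a point from camera to tool coordinates, whose origin is the TCP and whose axes are the tool frame's). Camera axes: x right, y down, z forward; pixel columns grow to the right and rows downward; lengths in mm; the calibration is good to about 2 mm. A picture is of the moment at which its call begins: read the wrist's pose just before it. camera_info takes no time and is no camera call.
- close_job(): hands the job in, once; it reports no verdict.
The state is a dict: "time": time; "joint_positions": joint angles; "dq": joint speeds; "tau": joint torques, N m; "tool_pos": TCP position; "tcp_rot": TCP orientation; "contact_force": force on the tool from outside, world axes, zero at the start; "moment": the same for the moment, N m; "grip_width": finger opening in mm.
Only numpy, scipy, OpenCV 4.12 (cv2) and the standard library are available. Lean on these libraries where they do the work, as an engineer would, in place of code of your own. Each camera call takes 0.05 s, during which the arm holds its last target. There are 200 camera calls.

## Working session

There is one attempt and no reset: what is moved stays moved. The work goes in short steps, Python scripts to look and compute and a tool call to move; the robot and the scene stay as the last step left them, time stands still between calls to the robot, and variables do not carry over. Pictures are saved under pics/ and viewed, about 8 in all and at most 12, crops included, and the job is handed in when it is done.

Besides the shell and the picture viewer there is one more tool, called as name(argument=value, ...), one argument or row to a line, values as JSON. carry_out: Moves the arm, as the interface text tells. Its arguments: {"type":"object","properties":{"rows":{"type":"array"},"hand":{"type":"number"}},"required":["rows"]}

```bash
mkdir -p pics; python3 - <<'E'
from plant import *
import cv2
o=get_obs();print(o)
for n in("scene","top"):
    cv2.imwrite(f"pics/{n}0.png",capture(n)[:,:,::-1]);c=camera_info(n);print(n,c)
E
```

```text
{'time': 0.0, 'joint_positions': array([-1.32196515e+00,  3.42711428e-01,  1.52497267e+00,  2.03527189e-05,
        1.27537601e+00, -1.46050071e-01]), 'dq': array([ 0.00020462,  0.00111664,  0.00123437,  0.00020779, -0.00245482,
       -0.00053154]), 'tau': array([-2.56800176e-04, -4.31243527e+01, -2.44215167e+01,  7.18415016e-02,
        5.61663124e-02, -1.28603292e-04]), 'tool_pos': array([ 201.87452123, -484.22524859,  226.06628872]), 'tcp_rot': array([2.98228071, 1.56932874, 1.80635969]), 'contact_force': array([-0.16469041, -0.46487911, -0.11184862]), 'moment': array([0.00896287, 0.05096542, 0.03130682]), 'grip_width': 91.82942665001933}
scene {'camera_matrix': array([[589.800591  ,   0.        , 319.53569522],
       [  0.        , 589.800591  , 228.83310114],
       [  0.        ,   0.        ,   1.        ]]), 'pose': array([[ 1.56075702e-01,  8.09503781e-01, -5.65989403e-01,
         1.31217581e+03],
       [ 9.87628979e-01, -1.19110360e-01,  1.01988835e-01,
        -1.65883575e+02],
       [ 1.51451463e-02, -5.74905515e-01, -8.18079625e-01,
         1.20709593e+03],
       [ 0.00000000e+00,  0.00000000e+00,  0.00000000e+00,
         1.00000000e+00]])}
top {'camera_matrix': array([[512.28271107,   0.        , 326.4153514 ],
       [  0.        , 512.28271107, 232.07770703],
       [  0.        ,   0.        ,   1.        ]]), 'pose': array([[-2.91562278e-02, -9.97265697e-01,  6.79046677e-02,
         4.12241640e+02],
       [-9.99522335e-01,  2.97838027e-02,  8.24779682e-03,
        -2.20149624e+01],
       [-1.02477041e-02, -6.76317574e-02, -9.97657722e-01,
         1.50089015e+03],
       [ 0.00000000e+00,  0.00000000e+00,  0.00000000e+00,
         1.00000000e+00]])}
```

View pics/scene0.png

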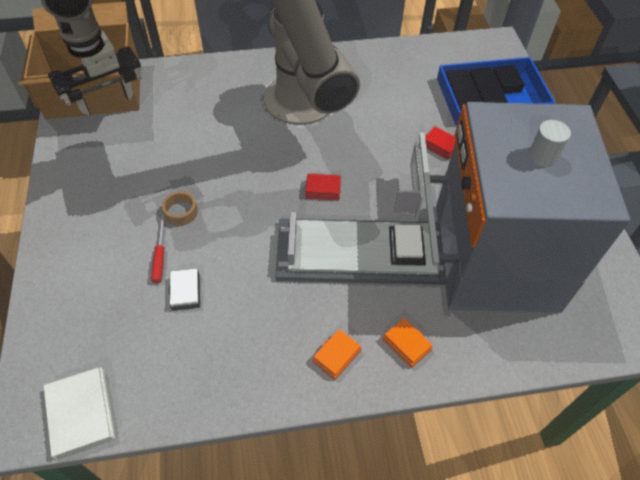

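View pics/top0.png

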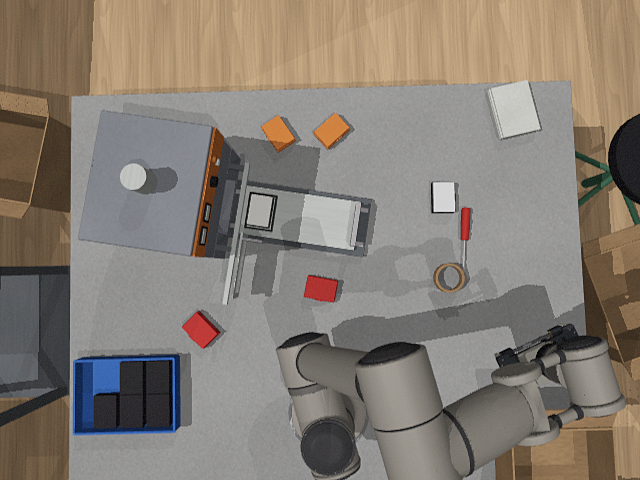

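The scene view shows the shuttle bar near (292,240), the case in its nest at (407,243), and the guard with its rail at (425,190). In the top view the bar is near (357,223), the case at (261,211), and the guard and rail run from (243,165) to (230,300). The red and orange blocks are decoys, and the white-topped box at (443,197) is the spare case. Next is an enlarged crop.

```bash
python3 - <<'E'
import cv2
a=cv2.imread("pics/top0.png")[150:310,200:390]
cv2.imwrite("pics/c1.png",cv2.resize(a,None,fx=4,fy=3.7,interpolation=cv2.INTER_CUBIC)if 0 else cv2.resize(a,(760,640))[:600] if 0 else cv2.resize(a,(703,592),interpolation=cv2.INTER_CUBIC))
b=cv2.imread("pics/scene0.png")[125:285,265:475]
cv2.imwrite("pics/c2.png",cv2.resize(b,(777,592),interpolation=cv2.INTER_CUBIC))
E
```

```text
(no output)
```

View pics/c1.png

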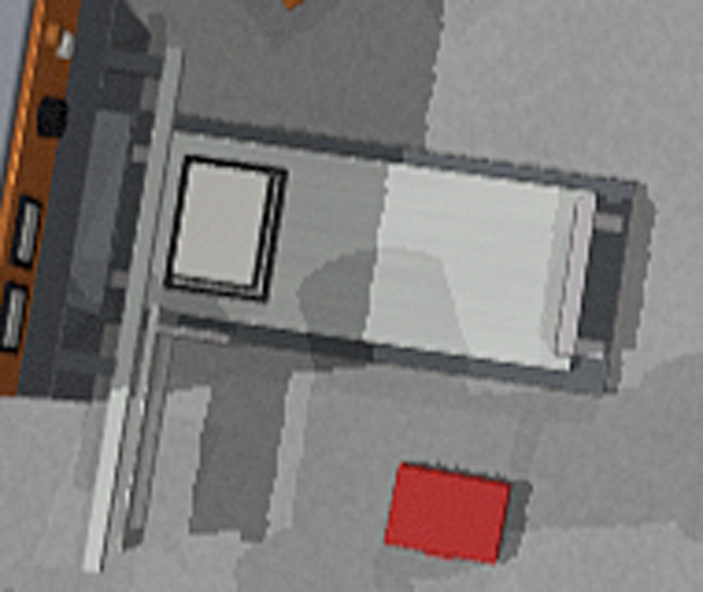

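View pics/c2.png

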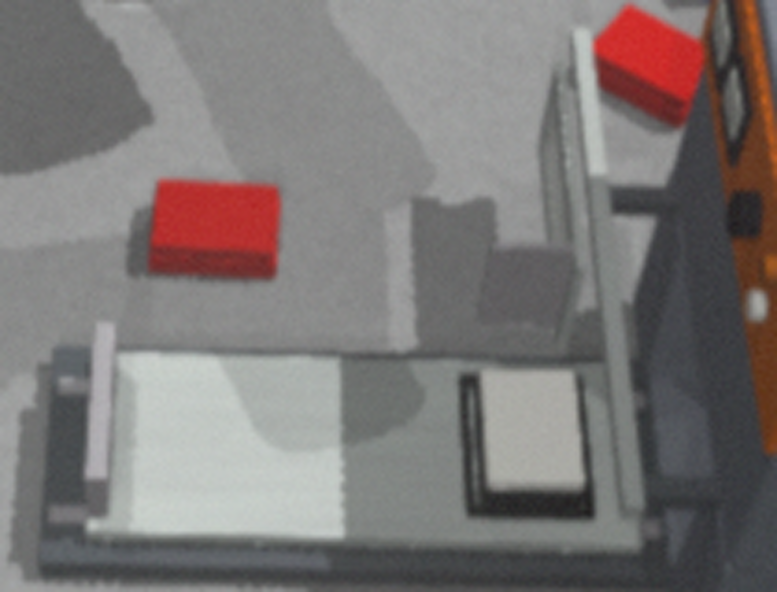

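```bash
cat > h.py <<'E'
from plant import *
import numpy as np,cv2
def ray(cam,px,z):
    c=camera_info(cam);K,T=c["camera_matrix"],c["pose"]
    d=T[:3,:3]@np.linalg.inv(K)@[px[0],px[1],1];o=T[:3,3];return (o+d*(z-o[2])/d[2])[:2]
def fit(P,W):
    P,W=np.array(P,float),np.array(W);A=(P-P.mean(0)).T@(W-W.mean(0))
    a=np.arctan2(A[0,1]-A[1,0],A[0,0]+A[1,1]);R=np.array([[np.cos(a),-np.sin(a)],[np.sin(a),np.cos(a)]])
    t=W.mean(0)-R@P.mean(0);return a,R,t,W-(P@R.T+t)
E
python3 - <<'E'
from h import *
c1=lambda u,v:(200+(u+.5)/3.7-.5,150+(v+.5)/3.7-.5)
c2=lambda u,v:(265+(u+.5)/3.7-.5,125+(v+.5)/3.7-.5)
L=[("top",c1(175,48),149,(115,-50)),("top",c1(94,572),149,(-265,-50)),("top",c1(597,195),80,(60,-370)),("top",c1(573,357),80,(-60,-370)),
("top",c1(640,181),20,(85,-400)),("top",c1(607,393),20,(-85,-400)),("top",(100,111),360,(150,260)),("top",(80,239),360,(-150,260)),
("scene",c2(583,29),149,(-265,-50)),("scene",c2(95,322),80,(-60,-370))]
W=[ray(c,p,z) for c,p,z,_ in L];P=[l[3] for l in L]
a,R,t,r=fit(P,W);print("yaw",np.degrees(a),t);print(np.round(r@R,1))
w=lambda x,y:R@[x,y]+t
print("bar",w(0,-370),"home",w(0,-200),"flange0",w(-105,-99),"shut",w(65,-99),"ex",R[:,0],"ey",R[:,1])
for px in [c1(160,326),c1(228,341)]: print("flange top",(ray("top",px,135)-t)@R)
for px in [c2(480,322),c2(497,245),c2(575,255)]: print("flange sc",(ray("scene",px,135)-t)@R,(ray("scene",px,53)-t)@R)
for px in [c1(187,160),c1(285,172),c1(168,287),c1(265,298)]: print("nest rim",(ray("top",px,42)-t)@R)
from scipy.spatial.transform import Rotation as Ro
o=get_obs();print(Ro.from_euler("xyz",o["tcp_rot"]).as_matrix())
E
```

```text
yaw -9.913985973282719 [593.02595325 264.68953272]
[[-1.1  0.4]
 [-0.9 -0.5]
 [ 0.6  1.1]
 [-3.   2. ]
 [-0.7 -3.1]
 [ 0.7 -0.5]
 [-3.8 -0.4]
 [ 1.9 -6.4]
 [ 4.   4. ]
 [ 2.1  3.4]]
bar [529.32321546 -99.78537889] home [558.59204093  67.67606699] flange0 [472.54909714 185.24567115] shut [640.01054302 155.97684568] ex [ 0.98506733 -0.17216956] ey [0.17216956 0.98506733]
flange top [-86.00731645 -67.40898001]
flange top [ -89.70353397 -117.78215234]
flange sc [ -23.42166248 -127.03384657] [ -85.06639829 -113.77933953]
flange sc [ -84.42289913 -112.84718469] [-150.73335679  -98.50760099]
flange sc [-77.75479273 -64.16521647] [-143.55523565  -46.1021587 ]
nest rim [ 47.49520378 -51.51570317]
nest rim [  49.03202758 -128.34834698]
nest rim [-52.37043969 -52.12249017]
nest rim [ -50.08908175 -127.73090553]
[[-3.38196789e-04  9.23071033e-01  3.84629371e-01]
 [ 1.29271743e-03  3.84629475e-01 -9.23070147e-01]
 [-9.99999107e-01  1.85037731e-04 -1.32335046e-03]]
```

carry_out(
  hand=0,
  rows=[
    [26, 27, 0, 5],
    [53, 54, 0, 10],
    [79, 81, 0, 14],
    [106, 108, 0, 19],
    [132, 135, 0, 24],
    [158, 162, 0, 29],
    [185, 190, 0, 34],
    [211, 217, 0, 38],
    [238, 244, 0, 43],
    [264, 271, 0, 48],
    [290, 298, 0, 53],
    [317, 325, 0, 57.5],
    [317, 325, 0, 57.5],
    [317, 325, -30, 57.5],
    [317, 325, -65, 57.5],
    [317, 325, -100, 57.5],
    [317, 325, -135, 57.5],
    [317, 325, -164, 57.5],
    [317, 325, -164, 57.5],
    [317, 325, -164, 57.5],
  ],
)

```text
time: 1.77
tool_pos: [517.8, -159.1, 61.2]
tcp_rot: [2.919, 1.566, 2.746]
contact_force: [-0.3, -0.1, 0.3]
grip_width: 0.4
```

```bash
python3 - <<'E'
from h import *
o=get_obs();print(o["joint_positions"],o["tool_pos"])
a=np.vstack([capture("scene")[100:330,180:520],capture("top")[140:310,180:520]])
cv2.imwrite("pics/m1.png",cv2.resize(a,None,fx=1.5,fy=1.5)[:,:,::-1])
E
```

```text
[-4.39532675e-01  5.60969143e-01  1.67996140e+00 -2.82293707e-04
  9.05732427e-01 -2.66344456e-01] [ 517.81848257 -159.13688108   61.23279899]
```

View pics/m1.png

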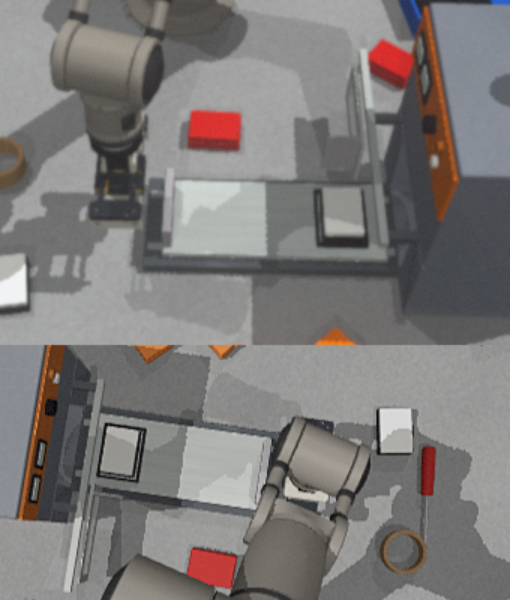

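The fingers stand behind the bar at about (115,205) in the upper crop, with a gap of about 50 mm. I'll push along the press's +y.

carry_out(
  rows=[
    [1.7, 9.9, 0, 0],
    [3.4, 19.7, 0, 0],
    [5.2, 29.6, 0, 0],
    [6.5, 37.4, 0, 0],
    [7.2, 41.4, 0, 0],
    [7.9, 45.3, 0, 0],
    [8.6, 49.3, 0, 0],
    [9.3, 53.2, 0, 0],
    [10.3, 59.1, 0, 0],
    [11.4, 65, 0, 0],
    [12.4, 70.9, 0, 0],
    [13.4, 76.8, 0, 0],
    [14.5, 82.7, 0, 0],
    [15.5, 88.7, 0, 0],
  ],
)

```text
time: 3.03
tool_pos: [535.6, -70.8, 63.9]
tcp_rot: [-0.417, 1.569, -0.59]
contact_force: [-0.6, -3.5, 0.8]
grip_width: 0.4
```

carry_out(
  rows=[
    [1, 5.9, -1, 0],
    [2.1, 11.8, -2, 0],
    [3.2, 18.7, -3, 0],
    [4.4, 25.6, -3, 0],
    [5.6, 32.5, -3, 0],
    [6.8, 39.4, -3, 0],
    [8, 46.3, -3, 0],
    [9.2, 53.2, -3, 0],
    [10.4, 60.1, -3, 0],
    [11.6, 67, -3, 0],
    [12.8, 73.9, -3, 0],
    [14, 80.8, -3, 0],
    [15.2, 86.7, -3, 0],
    [16.2, 92.6, -3, 0],
    [17.1, 97.5, -3, 0],
    [17.9, 102.4, -3, 0],
    [18.6, 106.4, -3, 0],
    [19.3, 110.3, -3, 0],
  ],
)

```text
time: 4.53
tool_pos: [554.9, 40.0, 60.9]
tcp_rot: [-0.471, 1.569, -0.644]
contact_force: [2.2, -4.1, 1.1]
grip_width: 0.5
```

carry_out(
  rows=[
    [0.5, 3, 0, 0],
    [1, 5.9, 0, 0],
    [1.5, 8.9, 0, 0],
    [2, 11.3, 0, 0],
    [2.4, 13.3, 0, 0],
    [2.7, 15.3, 0, 0],
    [2.9, 16.7, 0, 0],
    [3.1, 17.7, 0, 0],
  ],
)

```text
time: 5.2
tool_pos: [557.9, 57.8, 60.8]
tcp_rot: [-0.522, 1.57, -0.695]
contact_force: [1.9, -3.7, 0.8]
grip_width: 0.3
```

carry_out(
  rows=[
    [0.2, 1, 0, 0],
    [0.3, 2, 0, 0],
    [0.5, 3, 0, 0],
    [0.5, 3, 0, 0],
  ],
)

```text
time: 5.53
tool_pos: [558.1, 59.1, 60.9]
tcp_rot: [-1.373, 1.567, -1.545]
contact_force: [-0.0, -12.1, 2.5]
grip_width: 0.3
```

carry_out(
  rows=[
    [0.3, 2, 0, 0],
    [0.6, 3.5, 0, 0],
    [0.6, 3.5, 0, 0],
    [0.6, 3.5, 0, 0],
  ],
)

```text
time: 5.87
tool_pos: [558.1, 59.1, 60.9]
tcp_rot: [-1.602, 1.562, -1.774]
contact_force: [-1.2, -19.7, 3.3]
grip_width: 0.5
```

carry_out(
  rows=[
    [-1.7, -10, 0, 0],
    [-5, -28, 0, 0],
    [-9, -50, 0, 0],
    [-9, -50, 0, 0],
    [-9, -50, 40, 0],
    [-9, -50, 80, 0],
    [-9, -50, 120, 0],
    [-9, -50, 150, 0],
    [-9, -50, 150, 0],
    [-28, -20, 150, 0],
    [-47, 10, 150, 0],
    [-66, 40, 150, 0],
    [-85, 70, 150, 0],
    [-105, 100, 150, 0],
    [-125.6, 129, 150, 0],
    [-125.6, 129, 150, 0],
  ],
)

```text
time: 7.2
tool_pos: [428.0, 192.6, 210.3]
tcp_rot: [-2.126, 1.562, -2.293]
contact_force: [0.0, 0.5, 0.2]
grip_width: 0.3
```

```bash
python3 - <<'E'
from h import *
o=get_obs();print(o["joint_positions"],o["tool_pos"])
a=np.vstack([capture("scene")[60:290,250:590],capture("top")[140:310,150:490]])
cv2.imwrite("pics/m2.png",cv2.resize(a,None,fx=1.5,fy=1.5)[:,:,::-1])
E
```

```text
[ 0.26258282  0.26011953  1.68985856 -0.00512462  1.19881607  0.43176627] [428.00819204 192.5831872  210.29199027]
```

View pics/m2.png

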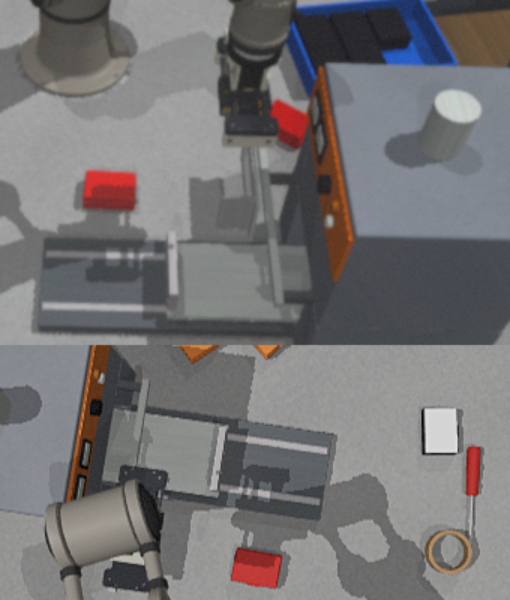

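The tray is home, with its bar at (172,265) in the upper crop and (220,457) in the lower. The gripper hangs beside the guard. I'll check how close the wrist cylinder at (48–160, 480–565) will come to the housing.

```bash
python3 - <<'E'
from h import *
R=np.array([[.98507,.17217],[-.17217,.98507]]);t=np.array([593.03,264.69])
print("tcp press",R.T@(np.array([428,192.6])-t))
f=lambda u,v:(150+u/1.5,140+(v-345)/1.5)
for z in(350,400,450,500):
    print(z,[np.round(R.T@(ray("top",f(*p),z)-t)) for p in[(48,535),(50,510),(158,520),(104,525)]])
o=get_obs();q=o["joint_positions"];print(q)
E
```

```text
tcp press [-150.1543668  -99.4269114]
350 [array([-177.,   19.]), array([-139.,   23.]), array([-131., -140.]), array([-150.,  -61.])]
400 [array([-175.,    5.]), array([-139.,    8.]), array([-131., -148.]), array([-149.,  -72.])]
450 [array([-172.,   -9.]), array([-138.,   -7.]), array([-131., -156.]), array([-148.,  -83.])]
500 [array([-170.,  -24.]), array([-138.,  -21.]), array([-131., -163.]), array([-147.,  -94.])]
[ 0.25607701  0.26189352  1.68667397 -0.00786268  1.19800666  0.42776777]
```

carry_out(
  rows=[
    [-1.1, -6.4, 0, 0],
    [-1.1, -6.4, -25, 0],
    [-1.1, -6.4, -50, 0],
    [-1.1, -6.4, -75, 0],
    [-1.1, -6.4, -95, 0],
    [-1.1, -6.4, -106, 0],
    [-1.1, -6.4, -106, 0],
    [4, -7.3, -106, 0],
    [9, -8.1, -106, 0],
    [14, -9, -106, 0],
    [19, -9.9, -106, 0],
    [24, -10.8, -106, 0],
    [29, -11.6, -106, 0],
    [34, -12.5, -106, 0],
    [39, -13.4, -106, 0],
    [44, -14.3, -106, 0],
    [49, -15.1, -106, 0],
    [54, -16, -106, 0],
  ],
)

```text
time: 8.8
tool_pos: [485.4, 173.4, 104.6]
tcp_rot: [-1.791, 1.562, -1.96]
contact_force: [-2.7, 1.1, 3.0]
grip_width: 0.4
```

carry_out(
  rows=[
    [5, -0.2, 0, 0],
    [10.3, 0.3, 0, 0],
    [16.3, -0.8, 0, 0],
    [23, -2, 0, 0],
    [30, -3.2, 0, 0],
    [37, -4.4, 0, 0],
    [44, -5.7, 0, 0],
    [51, -6.9, 0, 0],
    [58, -8.1, 0, 0],
    [65, -9.4, 0, 0],
    [72, -10.6, 0, 0],
    [79, -11.8, 0, 0],
    [86, -13, 0, 0],
    [93, -14.2, 0, 0],
    [99, -15.3, 0, 0],
    [104, -16.2, 0, 0],
    [108, -16.9, 0, 0],
    [112, -17.6, 0, 0],
  ],
)

```text
time: 10.3
tool_pos: [597.8, 155.8, 104.6]
tcp_rot: [-1.794, 1.562, -1.963]
contact_force: [-3.4, -0.8, -1.4]
grip_width: 0.1
```

carry_out(
  rows=[
    [3, -0.5, 0, 0],
    [6, -1, 0, 0],
    [9, -1.6, 0, 0],
    [11.5, -2, 0, 0],
    [14, -2.4, 0, 0],
    [16, -2.8, 0, 0],
    [17.5, -3.1, 0, 0],
    [18.5, -3.2, 0, 0],
  ],
)

```text
time: 10.97
tool_pos: [616.6, 152.6, 104.6]
tcp_rot: [-1.772, 1.562, -1.94]
contact_force: [-3.4, -1.4, -0.9]
grip_width: 0.7
```

carry_out(
  rows=[
    [1, -0.2, 0, 0],
    [2, -0.3, 0, 0],
    [3, -0.5, 0, 0],
    [4, -0.7, 0, 0],
    [5, -0.9, 0, 0],
    [5, -0.9, 0, 0],
  ],
)

```text
time: 11.47
tool_pos: [620.7, 151.9, 104.6]
tcp_rot: [-1.976, 1.561, -2.144]
contact_force: [-6.2, -0.2, 1.8]
grip_width: 0.2
```

carry_out(
  rows=[
    [1, -0.2, 0, 0],
    [2, -0.3, 0, 0],
    [3, -0.5, 0, 0],
    [3.5, -0.6, 0, 0],
    [3.5, -0.6, 0, 0],
  ],
)

```text
time: 11.88
tool_pos: [620.7, 151.8, 104.7]
tcp_rot: [-2.426, 1.555, -2.594]
contact_force: [-15.8, -0.3, 7.9]
grip_width: 0.2
```

carry_out(
  rows=[
    [-5, 0.9, 0, 0],
    [-15, 2.6, 0, 0],
    [-30, 5.2, 0, 0],
    [-45, 7.8, 0, 0],
    [-45, 7.8, 10, 0],
    [-45, 7.8, 50, 0],
    [-45, 7.8, 90, 0],
    [-45, 7.8, 130, 0],
    [-60, -30, 130, 0],
    [-75, -68, 130, 0],
    [-90, -106, 130, 0],
    [-105, -144, 130, 0],
    [-120, -182, 130, 0],
    [-135, -220, 130, 0],
    [-150, -258, 130, 0],
    [-165, -296, 130, 0],
    [-180, -334, 130, 0],
    [-180, -334, 130, 0],
  ],
)

```text
time: 13.38
tool_pos: [439.7, -189.0, 236.2]
tcp_rot: [-2.088, 1.554, -2.263]
contact_force: [0.9, -0.9, 0.4]
grip_width: 0.2
```

```bash
python3 - <<'E'
from h import *
print(get_obs()["contact_force"])
a=capture("scene");b=capture("top");cv2.imwrite("pics/e_s.png",a[:,:,::-1]);cv2.imwrite("pics/e_t.png",b[:,:,::-1])
cv2.imwrite("pics/m3.png",np.hstack([cv2.resize(a,(800,600))[:300],][0:1])[:,:,::-1]) 
c=np.vstack([cv2.resize(a[90:300,270:530],None,fx=1.5,fy=1.5),cv2.resize(b[110:290,180:440],None,fx=1.5,fy=1.5)])
cv2.imwrite("pics/m3.png",c[:,:,::-1])
for n in("scene","top"):
    p=cv2.imread(f"pics/{n}0.png").astype(int);d=[]
    im=(a if n=="scene" else b)[:,:,::-1].astype(int)
    for nm,(u0,v0,u1,v1) in {"scene":{"tools":(145,185,210,315)},"top":{"tools":(425,170,480,300)}}[n].items():
        print(n,nm,(abs(im-p)[v0:v1,u0:u1].max(2)>60).mean())
E
```

```text
[ 0.94130664 -0.93579804  0.40127667]
scene tools 0.005207100591715977
top tools 0.056643356643356645
```

View pics/m3.png

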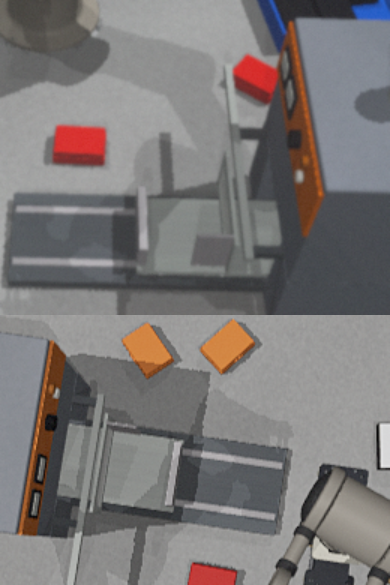

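View pics/e_s.png

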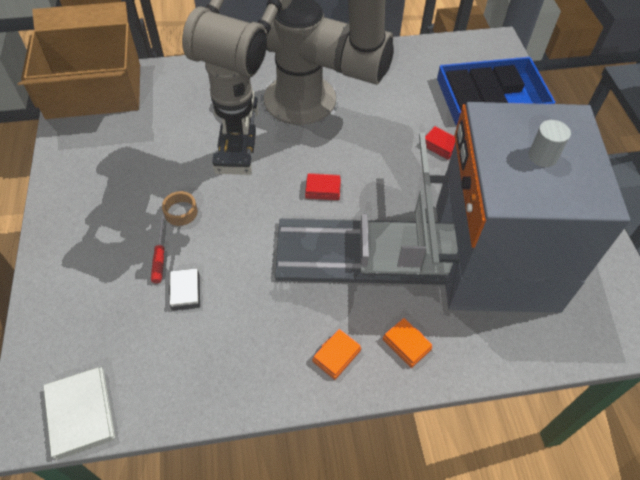

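The last views show the tray bar at (363,238) in the scene picture, the guard across the mouth with its flange at (412,250), and the spare case, tape roll and screwdriver where they were. One numeric check of both travels, then I hand in.

```bash
python3 - <<'E'
from h import *
R=np.array([[.98507,.17217],[-.17217,.98507]]);t=np.array([593.03,264.69])
f=lambda u,v:(180+u/1.5,110+(v-315)/1.5)
g=lambda u,v:(270+u/1.5,90+v/1.5)
P=lambda c,p,z:np.round(R.T@(ray(c,p,z)-t),1)
print("bar top outer, expect y -200:",P("top",f(185,440),80),P("top",f(177,508),80),P("scene",g(138,188),80))
print("flange lower outer corner z53, expect x ~65..71,y -119:",P("scene",g(193,263),53),"upper z135",P("scene",g(197,233),135))
E
```

```text
bar top outer, expect y -200: [  62.8 -205.9] [ -64.9 -209.8] [ -51.7 -195.9]
flange lower outer corner z53, expect x ~65..71,y -119: [  68.8 -112.6] upper z135 [  68.1 -117. ]
```

```bash
python3 -c "
from plant import *
print(close_job())"
```

```text
the job is handed in; nothing more can be done
None
```

I pushed the tray by its bar until it was home, then pushed the guard by its flange until it was shut. After that I backed the arm clear and handed the job in at about 13.5 s.

- **Tray:** it stopped dead, with the force rising from 4 to 20 N and no further movement. The fingertip was then at press y −208.6 mm, against about −209.5 expected if the half-finger is taken as 9.5 mm.
- **Guard:** it also stopped dead, with the force rising from 3 to 16 N. The fingertip was at press x 46.7 mm, against about 46 expected. The last picture puts the flange at x 68 mm, where 65–71 means shut.
- **Disagreement:** picture readings of the bar's position scatter from y −196 to −210 mm, around the expected −200. I relied on the hard stop.
- **Bystanders:** the spare case, tape roll and screwdriver look unmoved. The scene picture changed by 0.5 % in their area. The top picture changed by 5.7 %, which I took to be arm shadow but did not check.
- **Not confirmed:** the case is hidden inside the press, so I could not see it seated at the end. It sat in its nest before the push, and the tray moved gently.

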